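# Switch the hotplate off and hold the surface probe on the red dot

### The job

Turn the hotplate's black heat knob fully anticlockwise (seen from above) to its off stop. Then lift the orange surface probe out of its stand and hold it upright with its tip centred on the red dot (not the blue one) on the white plate, pressing gently so that the sprung tip is pushed in about half way, never hard. Finish while still gripping the probe and holding it there with that light push; leave the beaker, bottle and dish alone.

Things in the scene. Friction and masses are not known exactly. Their poses are not given: they have to be found in the camera images.
- heat_knob (a joint): angle of the hotplate's heat knob in rad: 0 = off, at the anticlockwise end stop; grows as the knob is turned clockwise seen from above (to 4.2). Light friction (0.03 N m), no spring; it stays where it is left. It starts 0.6 to 1.8 rad away from off
- heat_knob_grip (a point): point on the knob's upright axis at the height to grip, 95 mm above the bench (knob top 102 mm). The black bar grip is 42 mm long along this point's x axis, 14 mm wide along its y axis and 32 mm tall, on a 44 mm disc and a grey base disc of 68 mm. A white line marks the bar's -x end; at off it points to a red tick on the base, away from the plate
- hotplate: fixed white hotplate. Origin at bench level, x axis from the knob towards the plate, z up. Housing from x -140 to +120 mm, 180 mm wide (y), its level deck 58 mm above the bench; knob on the deck at x -105 mm, y 0. Round white plate, 144 mm across, centred at x +40 mm, y 0, its rigid level top 86 mm above the bench
- dot_red_center (a point): centre of the red dot, a flat sticker 16 mm across and 1 mm thick on the plate's top (86 mm above the bench); it has no contact of its own. It may lie on either half of the plate
- dot_blue_center (a point): centre of the blue dot, the same kind of sticker, on the other half of the plate; not the one wanted
- probe_grip (a point): centre (half-way up) of the probe's square orange handle, 24 x 24 mm, 60 mm tall, flats along this point's x and y axes; z along the probe, away from the tip. Starts upright, 116 mm above the bench. Below: black flange 32 mm across, 6 mm thick, then a 16 mm shaft, a thin stem and the tip, whose end (fully out) is 100 mm below this point. About 100 g
- probe_tip (a point): centre of the flat end of the probe's sprung copper tip (12 mm across); z axis along the probe, up towards the handle. It moves up towards the handle as the tip is pushed in
- plunger (a joint): how far the probe's sprung tip is pushed in, m: 0 = fully out, 0.012 = fully in against its stop. The spring gives about 0.6 N at the start and 300 N/m after that (2.4 N half way, 4.2 N fully in)
- probe: the surface probe as a whole; origin on its axis at the underside of the black flange, 36 mm below the centre of the handle; z axis along the probe, up
- stand: fixed white block, 70 x 70 mm and 80 mm tall, origin at the centre of its underside; an upright 18 mm hole through its middle holds the probe, whose flange rests on the block's top. The probe's tip reaches 64 mm down into the hole, so lift straight up by more than 64 mm to free it
- beaker_mid (a point): bystander: middle of a glass beaker, 64 mm across, 85 mm tall, standing loose on the bench
- bottle_mid (a point): bystander: middle of an amber jar, 54 mm across, 100 mm tall, standing loose on the bench
- dish_mid (a point): bystander: middle of a steel dish, 72 mm across, 30 mm tall, standing loose on the bench
Not all that is in view belongs to the job. What is shaped like the stand but green, turquoise or yellow is not meant.

How it is judged:
By the outcome, as a careful person would: the job done as asked, in the order asked, and still so for the second after the job is handed in, while the arm keeps its last pose, push and grip.
It also fails if it takes over 70 s, if anything falls off the work surface, if the arm or the gripper's body presses on something with over 40 N, if the wrist force passes 120 N, or if a joint passes its speed limit or range.

### The arm

A 6-joint arm with a two-finger parallel gripper is mounted at the origin on the work surface. World frame = base frame: x ahead of the robot, y to its left, z up, the work surface at z = 0. Lengths are in m, angles in degrees, forces in N, time in s.
With the tool pointing down it reaches from about 0.35 to 0.875 m from the base axis. Payload 4.2 kg.
Tool frame: the origin (TCP) lies between the finger pads; the fingertips stand 14 mm ahead of it and the grasp point (between the pads) lies 5 mm behind it (r.tcp_to_tips is the distance from the TCP to the fingertips, in m); y points along the fingers, x is the direction in which the jaws open and shut, and the axes are right-handed (so a half turn about y gives the same grasp; the last joint's range is limited). The gripper opens to 87 mm and grips with 3 to 60 N. Pads are 19 mm wide; open, the fingers measure 117 mm over their backs; the gripper's body (75 mm by 190 mm) begins 51 mm behind the grasp point.
Start: joints at [-59.668, 22.042, 0.453, 0, -68.411, -14.817], TCP at [0.167, -0.602, 0.237] pointing down, gripper open.
Joint ranges: [-179.83, 179.83], [-69.29, 118.12], [-61.27, 80.66], [-181.25, 117.63], [-171.15, -9.14], [-177.46, 177.46]. Speed limits (degrees/s): [159.86, 159.86, 180, 180, 180, 180].

### API

Orientations are given as a 3x3 rotation matrix whose columns are the frame's x, y, z axes.
In Python, from station import sense, optics, ticket, r gives the robot as it stands.
- The arm moves only by the tool carry_out, never from a script. Its argument "steps" is a list that holds one entry, the list of rows, each a list of 6 numbers: the shift along the world's x, y, z in cm, then the turn, a rotation vector about the world's x, y, z in rad. A call has 1 to 20 rows; each row is the pose to reach, as a shift and turn from the pose commanded when the call began; what a row does not reach only later rows make up. A row lasts 1/8 s, in which the tool goes at most 62.5 mm and 10.7 degrees, less where a joint would pass 70% of its speed; a pose out of reach is approached as far as the arm can. A call with a gripper value outside its range is refused whole. "fingers" is the closure in counts, from 0 (fully open) to 255 (shut), set as the call begins (left out, the last holds). The fingers move at their own pace and stop on an object; the grip force is fixed at half the most. Time passes only in rows, so rows that repeat a pose let the fingers close. It gives the time, the measured TCP pose, the force and the opening at its end, in the units of the state.
- sense(): the state, without advancing time (a new reading comes with each control period).
- optics.capture(name): name is "side" or "top" or "wrist"; returns a dict with "image" (400x640x3 uint8, red, green, blue), "fov_y" (degrees; the focal length in pixels is half the picture's height over the tangent of half this angle, whatever the lens; pixels are square), "cx", "cy" (the principal point, pixels), "rvec" (rotation vector, rad) and "tvec" (3), from world to camera coordinates, as OpenCV has them. Camera axes: x right, y down, z forward; pixel columns grow to the right and rows downward; lengths in m; the calibration is good to about 2 mm. A picture is of the moment at which its call begins. There is no depth.
- ticket.finish_job(): hands the job in, once; it reports no verdict.
The state is a dict: "time_s": time; "joints": joint angles; "joint_velocities": joint speeds; "effort": joint torques, N m; "tcp_pos": TCP position; "ee_rot": TCP orientation; "wrist_force": force on the tool from outside, world axes, zero at the start; "moment": the same for the moment, N m; "gripper_width": opening from 0.0 (shut) to 1.0 (fully open).
Only numpy, scipy, OpenCV 4.12 (cv2) and the standard library are available. Lean on these libraries where they do the work, as an engineer would, in place of code of your own. Each camera call takes 0.05 s, during which the arm holds its last target.

## Working session

There is one attempt and no reset: what is moved stays moved. The work goes in short steps, Python scripts to look and compute and a tool call to move; the robot and the scene stay as the last step left them, time stands still between calls to the robot, and variables do not carry over. Pictures are saved under pics/ and viewed, and the job is handed in when it is done.

Besides the shell and the picture viewer there is one more tool, called after "Emit:" as name(argument=value, ...), one argument or row to a line, values as JSON. carry_out: Moves the arm, as the interface text tells. Its arguments: {"type":"object","properties":{"steps":{"type":"array","items":{"type":"array","items":{"type":"array","items":{"type":"number"}}}},"fingers":{"type":"number"}},"required":["steps"]}

```bash
ls; mkdir -p pics
cat > h.py <<'E'
import numpy as np, cv2
from station import sense, optics, ticket, r
def cap(n,save=None):
    c=optics.capture(n)
    if save: cv2.imwrite('pics/'+save+'.png',c['image'][:,:,::-1])
    return c
def K(c):
    f=c['image'].shape[0]/2/np.tan(np.radians(c['fov_y'])/2)
    return np.array([[f,0,c['cx']],[0,f,c['cy']],[0,0,1.]])
def ray(c,u,v):
    R=cv2.Rodrigues(np.array(c['rvec'],float))[0]; t=np.array(c['tvec'],float).ravel()
    o=-R.T@t; d=R.T@np.linalg.inv(K(c))@np.array([u,v,1.]); return o,d/np.linalg.norm(d)
def plane(c,u,v,z):
    o,d=ray(c,u,v); return o+d*(z-o[2])/d[2]
def proj(c,p):
    R=cv2.Rodrigues(np.array(c['rvec'],float))[0]; q=K(c)@(R@np.array(p)+np.array(c['tvec']).ravel()); return q[:2]/q[2]
E
python3 - <<'E'
from h import *
for n in ['side','top','wrist']:
    c=cap(n,n+'0'); print(n,c['fov_y'],c['cx'],c['cy'],ray(c,320,200),[k for k in c])
print(sense())
E
```

```text
pics
side 51.20214697738081 317.29685569904944 201.33578330770496 (array([0.14893046, 0.73710196, 0.80211354]), array([ 0.36554899, -0.66948143, -0.64665954])) ['image', 'fov_y', 'cx', 'cy', 'rvec', 'tvec']
top 52.29180924153966 323.6665725216141 195.14201124718946 (array([3.31378387e-01, 3.75742783e-04, 1.21518181e+00]), array([ 0.192609  ,  0.01523446, -0.98115732])) ['image', 'fov_y', 'cx', 'cy', 'rvec', 'tvec']
wrist 61.587293233492694 314.6093519546278 202.86782312537295 (array([ 0.08777614, -0.62525691,  0.38395681]), array([ 0.27850524,  0.09638966, -0.95558561])) ['image', 'fov_y', 'cx', 'cy', 'rvec', 'tvec']
{'time_s': 0.15, 'joints': array([-5.96668703e+01,  2.20815102e+01,  3.96602727e-01, -1.95762376e-02,
       -6.84084944e+01, -1.48149995e+01]), 'joint_velocities': array([-0.02481397, -0.11207676,  0.19632969,  0.11748481,  0.06537644,
       -0.0621517 ]), 'effort': array([-1.78292889e-04, -3.91052485e+01,  1.87586546e+01,  4.22224179e+00,
        1.23888606e-02, -1.47299588e-04]), 'tcp_pos': array([ 0.16709768, -0.60180908,  0.23569631]), 'ee_rot': array([[-2.67421432e-01, -5.49065782e-04, -9.63579512e-01],
       [ 9.63578243e-01,  1.56743349e-03, -2.67421973e-01],
       [ 1.65717905e-03, -9.99998621e-01,  1.09902532e-04]]), 'wrist_force': array([-0.25962925, -0.23913052, -0.86757869]), 'moment': array([-0.01851086,  0.01521747, -0.05491846]), 'gripper_width': 1.0017667803695554}
```

View pics/side0.png

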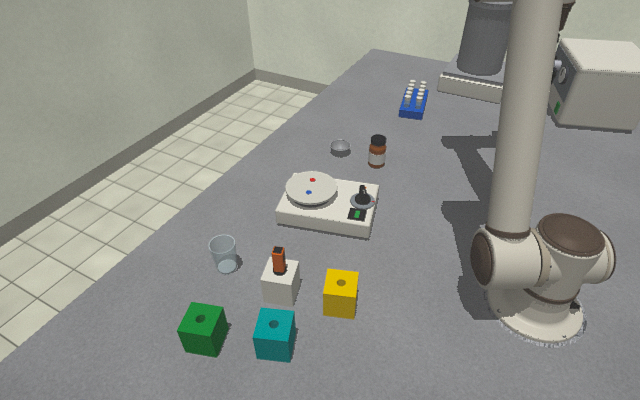

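View pics/top0.png

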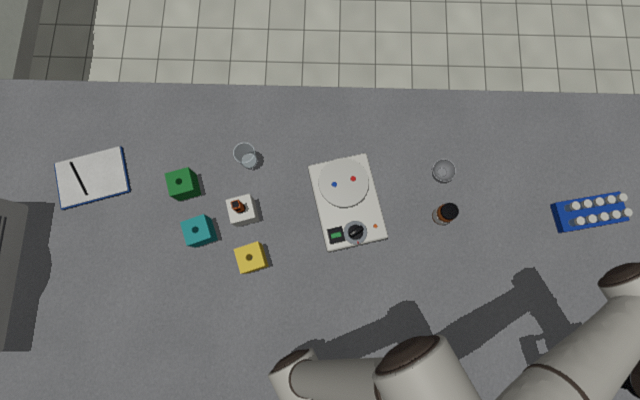

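View pics/wrist0.png

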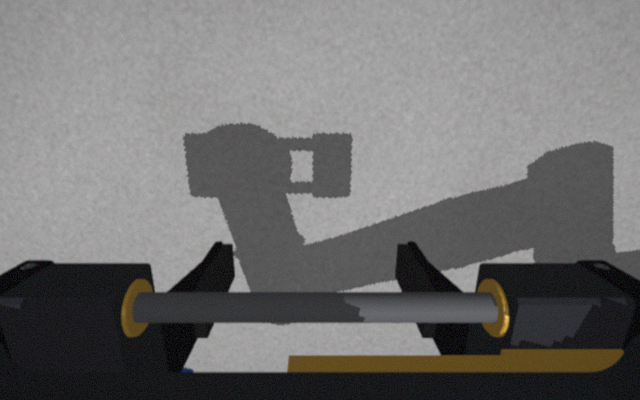

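Run:
```python
from h import *
c=cap('top'); im=c['image'][:,:,::-1]
a=cv2.resize(im[145:260,300:400],None,fx=5,fy=5,interpolation=cv2.INTER_CUBIC)
cv2.imwrite('pics/hp.png',a)
b=cv2.resize(im[130:280,150:290],None,fx=3.8,fy=3.8,interpolation=cv2.INTER_CUBIC);cv2.imwrite('pics/st.png',b)
hsv=cv2.cvtColor(im,cv2.COLOR_BGR2HSV)
for n,(lo,hi),z in [('red',((0,120,90),(8,255,255)),.087),('redw',((172,120,90),(180,255,255)),.087),('blue',((105,120,90),(125,255,255)),.087)]:
    m=cv2.inRange(hsv,lo,hi); k,l,s,ce=cv2.connectedComponentsWithStats(m)
    for i in range(1,k):
        if s[i,4]>3: print(n,s[i],ce[i],plane(c,*ce[i],z))
for u,v,z,n in [(356,231,.095,'knob'),(241,208,.146,'probe'),(241,210,.08,'stand'),(245,157,.04,'beaker'),(447,212,.1,'bottle'),(444,171,.03,'dish')]: print(n,plane(c,u,v,z))
```

```text
red [351 176   5   5  19] [352.84210526 178.15789474] [ 0.61883209 -0.07397306  0.087     ]
blue [121 149   1   4   4] [121.  150.5] [0.68359722 0.59836237 0.087     ]
blue [122 154   1   4   4] [122.  155.5] [0.66861494 0.59352974 0.087     ]
blue [125 170   1   4   4] [125.  171.5] [0.62118027 0.57880745 0.087     ]
blue [127 181   1   4   4] [127.  182.5] [0.58901968 0.56900533 0.087     ]
blue [332 182   5   4  15] [333.86666667 183.53333333] [ 0.60163398 -0.02018757  0.087     ]
blue [119 186  10   8  15] [125.         190.66666667] [0.5651159  0.57168811 0.087     ]
blue [ 555  192   74   40 1084] [587.9704797  212.56273063] [ 0.53695277 -0.73369235  0.087     ]
blue [107 195   7   2   7] [110.         195.57142857] [0.54981774 0.61234623 0.087     ]
blue [ 92 197  14   4  15] [ 98.8 198.6] [0.54026365 0.64282833 0.087     ]
blue [ 77 201  14   4  14] [ 83.5        202.71428571] [0.52732462 0.68432917 0.087     ]
blue [ 70 205   6   2   6] [ 72.5        205.66666667] [0.51807096 0.71406318 0.087     ]
blue [ 61 207   8   3   9] [ 64.22222222 207.77777778] [0.51143998 0.73643052 0.087     ]
knob [ 0.46682834 -0.08397593  0.095     ]
probe [0.51396277 0.22673968 0.146     ]
stand [0.5195065  0.24032118 0.08      ]
beaker [0.68776438 0.24778831 0.04      ]
bottle [ 0.52577626 -0.33512949  0.1       ]
dish [ 0.66281893 -0.35155663  0.03      ]
```

View pics/hp.png

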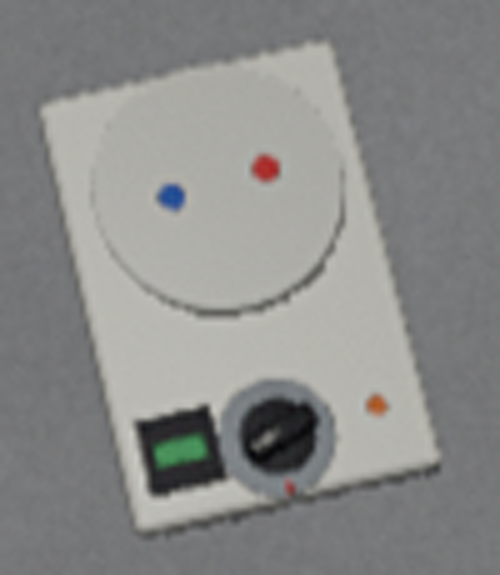

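View pics/st.png

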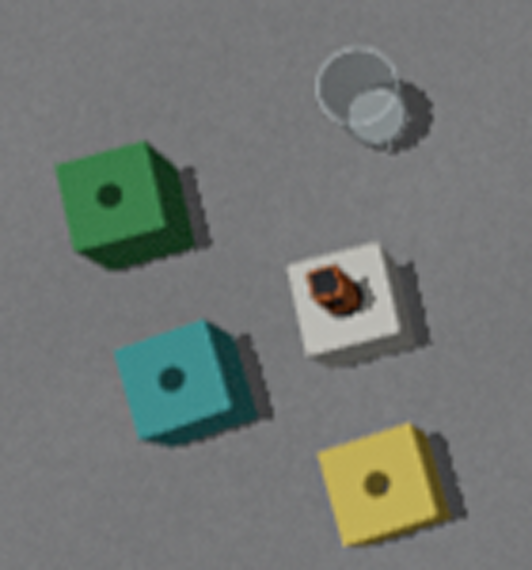

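Emit:
carry_out(
  steps=[
    [[10,17,1,0,0,-0.4],[20,35,1,0,0,-0.8],[30,51.8,0.4,0,0,-1.31],[30,51.8,0.4,0,0,-1.31],[30,51.8,0.4,0,0,-1.31],[30,51.8,0.4,0,0,-1.31],[30,51.8,0.4,0,0,-1.31],[30,51.8,0.4,0,0,-1.31],[30,51.8,0.4,0,0,-1.31],[30,51.8,0.4,0,0,-1.31],[30,51.8,0.4,0,0,-1.31],[30,51.8,0.4,0,0,-1.31],[30,51.8,0.4,0,0,-1.31],[30,51.8,0.4,0,0,-1.31],[30,51.8,0.4,0,0,-1.31],[30,51.8,0.4,0,0,-1.31],[30,51.8,0.4,0,0,-1.31]],
  ],
  fingers=0,
)

```text
time_s: 2.33
tcp_pos: [0.4671, -0.0844, 0.2406]
ee_rot: [[0.862, 0.0, -0.507], [0.507, 0.0, 0.862], [0.0, -1.0, -0.0]]
wrist_force: [0.1, -0.3, -0.4]
gripper_width: 1.001
```

Run:
```python
from h import *
c=cap('wrist','w1'); s=sense(); print(s['time_s'],s['joints'],s['tcp_pos'],s['ee_rot'].round(3)); print(proj(c,s['tcp_pos']-[0,0,.14]))
```

```text
2.375 [ 9.43518106e+00  7.06601424e+00 -1.94299474e+01 -7.37536577e-04
 -6.35008922e+01 -1.58995791e+02] [ 0.46715023 -0.0843571   0.24056616] [[ 0.862  0.    -0.507]
 [ 0.507  0.     0.862]
 [ 0.    -1.    -0.   ]]
[314.02916322 193.0687922 ]
```

View pics/w1.png

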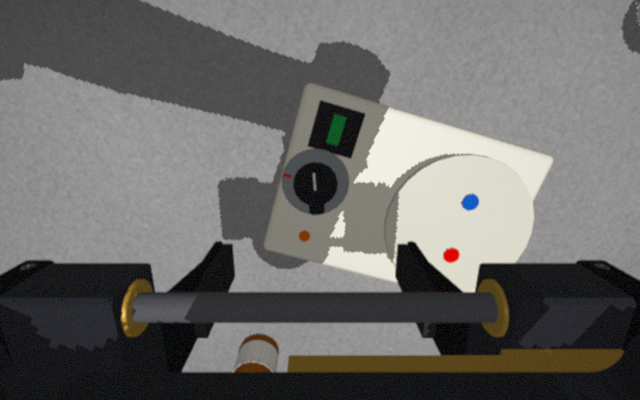

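Run:
```python
from h import *
im=cv2.imread('pics/w1.png')
cv2.imwrite('pics/k1.png',cv2.resize(im[130:260,265:385],None,fx=4.6,fy=4.6,interpolation=cv2.INTER_CUBIC))
c=cap('wrist')
hsv=cv2.cvtColor(im,cv2.COLOR_BGR2HSV)
P={}
for n,lo,hi,z in [('red',(0,150,120),(8,255,255),.087),('blue',(100,150,90),(125,255,255),.087),('orange',(5,150,90),(16,255,255),.058)]:
    m=cv2.inRange(hsv,lo,hi); k,l,s,ce=cv2.connectedComponentsWithStats(m)
    for i in range(1,k):
        if s[i,4]>8 : print(n,s[i],ce[i],plane(c,*ce[i],z))
# plate ellipse: bright low sat
for (u,v),z,n in [((305,84),.058,'cornerA'),((552,157),.058,'cornerB'),((265,247),.058,'C'),((288,176),.066,'tick'),((316,182),.07,'disc')]: print(n,plane(c,u,v,z))
```

```text
red [444 249  15  13 159] [450.91823899 255.        ] [ 0.6186329  -0.07390045  0.087     ]
blue [462 195  16  15 177] [469.86440678 201.7740113 ] [ 0.60013733 -0.02054881  0.087     ]
orange [299 231  11  10  80] [304.     235.6125] [ 0.48791439 -0.14089113  0.058     ]
cornerA [ 0.41265894 -0.00807148  0.058     ]
cornerB [0.65793618 0.05682866 0.058     ]
C [ 0.45824514 -0.17374605  0.058     ]
tick [ 0.44118146 -0.09070213  0.066     ]
disc [ 0.46751347 -0.08112461  0.07      ]
```

View pics/k1.png

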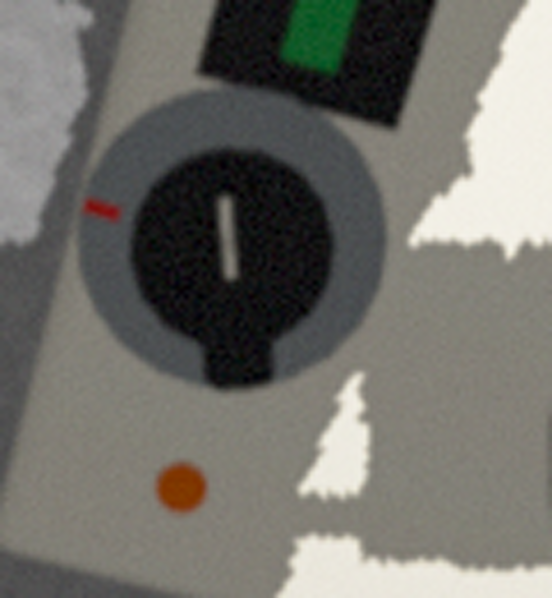

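Run:
```python
from h import *
c=cap('wrist')
q=lambda x,y,z: plane(c,265+x/4.6,130+y/4.6,z)
for z in (.060,.064): print('base',z,q(232,238,z),np.linalg.norm(q(78,238,z)-q(386,238,z)))
print('dark disc',q(233,247,.07), np.linalg.norm(q(132,247,.07)-q(333,247,.07)))
a,b=q(222,195,.102),q(232,280,.102); print('line',a,b,np.degrees(np.arctan2(*(a-b)[1::-1])))
l,rr=q(206,385,.102),q(272,385,.102); print('bar end',l,rr,(l+rr)/2,np.linalg.norm(l-rr))
e=(l+rr)/2; print(np.degrees(np.arctan2(*(a-e)[1::-1])),np.linalg.norm(a-e),(a+e)/2)
A=plane(c,305,84,.058);B=plane(c,552,157,.058);C=plane(c,265,247,.058)
yaw=np.radians(15);X=np.array([np.cos(yaw),np.sin(yaw)]);
print('knob from edge', (A+C)[:2]/2+X*.035)
```

```text
base 0.06 [ 0.46820437 -0.08323966  0.06      ] 0.0674974132399201
base 0.064 [ 0.46769086 -0.08238719  0.064     ] 0.06667663030598159
dark disc [ 0.46810362 -0.08269866  0.07      ] 0.0427869978146972
line [ 0.45692679 -0.06802585  0.102     ] [ 0.46703691 -0.08146549  0.102     ] 126.95271551889263
bar end [ 0.47350372 -0.10254853  0.102     ] [ 0.48471351 -0.09596235  0.102     ] [ 0.47910862 -0.09925544  0.102     ] 0.013001425003667128
125.38550383159998 0.0383056268217798 [ 0.4680177  -0.08364064  0.102     ]
knob from edge [ 0.46927854 -0.08178433]
```

Emit:
carry_out(
  steps=[
    [[0.1,0.1,-4,0,0,0.096],[0.1,0.1,-8,0,0,0.096],[0.1,0.1,-11,0,0,0.096],[0.1,0.1,-13,0,0,0.096],[0.1,0.1,-15,0,0,0.096],[0.1,0.1,-15,0,0,0.096],[0.1,0.1,-15,0,0,0.096],[0.1,0.1,-15,0,0,0.096]],
  ],
)

```text
time_s: 3.48
tcp_pos: [0.4689, -0.0831, 0.0915]
ee_rot: [[0.809, 0.002, -0.587], [0.587, 0.0, 0.809], [0.002, -1.0, -0.001]]
wrist_force: [1.2, -0.3, -0.1]
gripper_width: 0.999
```

Emit:
carry_out(
  steps=[
    [[0,0,0,0,0,0],[0,0,0,0,0,0],[0,0,0,0,0,0],[0,0,0,0,0,0],[0,0,0,0,0,0],[0,0,0,0,0,0],[0,0,0,0,0,0],[0,0,0,0,0,0],[0,0,0,0,0,0],[0,0,0,0,0,0]],
  ],
  fingers=255,
)

```text
time_s: 4.72
tcp_pos: [0.4674, -0.0837, 0.0905]
ee_rot: [[0.81, -0.002, -0.587], [0.587, -0.001, 0.81], [-0.002, -1.0, 0.0]]
wrist_force: [-2.4, -4.2, 1.5]
gripper_width: 0.16
```

Run:
```python
from h import *
c=cap('wrist','w2'); s=sense(); print(s)
```

```text
{'time_s': 4.775, 'joints': array([ 9.52860332e+00,  1.74104245e+01, -3.12579845e+01,  2.97476077e-02,
       -4.14409709e+01, -1.53599733e+02]), 'joint_velocities': array([ 0.05982325,  0.03285537,  0.0225411 , -0.06630214,  0.07279466,
        0.06149683]), 'effort': array([ 2.19411358e+00, -2.86112040e+01,  1.44752973e+01,  2.28261977e+00,
        8.39207433e-01, -9.66763910e-03]), 'tcp_pos': array([ 0.467395  , -0.08368249,  0.09048329]), 'ee_rot': array([[ 8.09515747e-01, -1.82575115e-03, -5.87095327e-01],
       [ 5.87095211e-01, -6.54897682e-04,  8.09517624e-01],
       [-1.86246510e-03, -9.99998119e-01,  5.41739772e-04]]), 'wrist_force': array([-2.29800806, -4.57972644,  3.05716452]), 'moment': array([-1.31218191,  0.6595193 ,  0.06676993]), 'gripper_width': 0.15954161708501124}
```

View pics/w2.png

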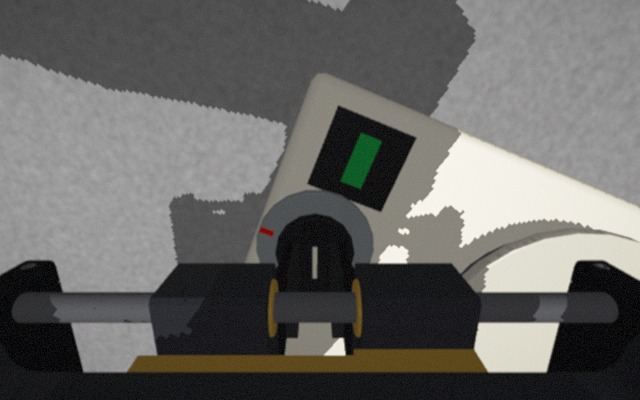

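Emit:
carry_out(
  steps=[
    [[0,0,0,0,0,0.12],[0,0,0,0,0,0.24],[0,0,0,0,0,0.36],[0,0,0,0,0,0.48],[0,0,0,0,0,0.6],[0,0,0,0,0,0.72],[0,0,0,0,0,0.84],[0,0,0,0,0,0.96],[0,0,0,0,0,1.06],[0,0,0,0,0,1.12],[0,0,0,0,0,1.12],[0,0,0,0,0,1.12]],
  ],
)

```text
time_s: 6.28
tcp_pos: [0.4678, -0.0829, 0.0905]
ee_rot: [[-0.175, -0.001, -0.985], [0.985, 0.0, -0.175], [0.001, -1.0, 0.001]]
wrist_force: [-4.2, 1.6, 3.4]
gripper_width: 0.163
```

Run:
```python
from h import *
c=cap('wrist','w3'); s=sense(); print(s['moment'],s['wrist_force'],s['tcp_pos'],s['joints'],np.degrees(np.arctan2(s['ee_rot'][1,0],s['ee_rot'][0,0])))
```

```text
[0.68758602 1.139493   0.01248397] [-3.0550917   2.57971021  3.39522098] [ 0.46779268 -0.08285553  0.09049215] [ 9.58916329e+00  1.74100542e+01 -3.12256311e+01 -5.21746548e-02
 -4.14042007e+01 -8.94684780e+01] 100.08152695191404
```

View pics/w3.png

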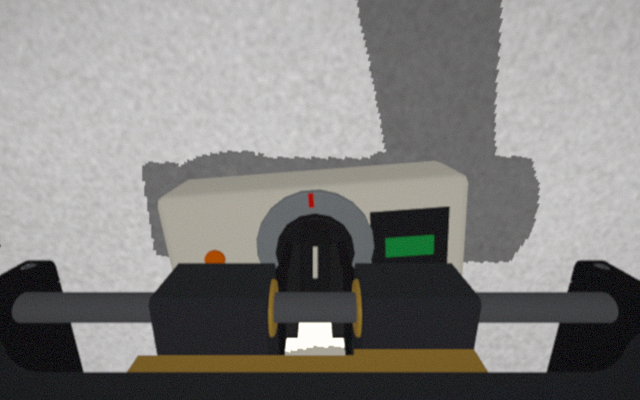

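Emit:
carry_out(
  steps=[
    [[0,0,0,0,0,0.04],[0,0,0,0,0,0.08],[0,0,0,0,0,0.08],[0,0,0,0,0,0.08]],
  ],
)

```text
time_s: 6.82
tcp_pos: [0.4678, -0.0828, 0.0905]
ee_rot: [[-0.253, -0.001, -0.968], [0.968, 0.001, -0.253], [0.001, -1.0, 0.001]]
wrist_force: [-4.5, 3.7, 4.6]
gripper_width: 0.157
```

Run:
```python
from h import *
s=sense(); print(s['moment'],s['wrist_force'],s['effort'],np.degrees(np.arctan2(s['ee_rot'][1,0],s['ee_rot'][0,0])),s['joints'])
```

```text
[1.09495968 1.32258341 0.0261538 ] [-4.45889365  3.71475626  4.58003965] [-1.31886665e+00 -2.79291809e+01  1.42730382e+01  3.78835827e+00
  1.00063719e+00  2.56927793e-03] 104.63579270647496 [ 9.59033045e+00  1.74115091e+01 -3.12235319e+01 -5.83583029e-02
 -4.14073137e+01 -8.49107389e+01]
```

Emit:
carry_out(
  steps=[
    [[0,0,0,0,0,0.03],[0,0,0,0,0,0.06],[0,0,0,0,0,0.06],[0,0,0,0,0,0.06]],
  ],
)

```text
time_s: 7.32
tcp_pos: [0.4679, -0.0828, 0.0905]
ee_rot: [[-0.308, -0.0, -0.951], [0.951, 0.001, -0.308], [0.001, -1.0, -0.0]]
wrist_force: [-3.8, 3.5, 4.0]
gripper_width: 0.164
```

Run:
```python
from h import *
c=cap('wrist','w4');s=sense(); print(s['moment'],s['wrist_force'],s['effort'],np.degrees(np.arctan2(s['ee_rot'][1,0],s['ee_rot'][0,0])),s['joints'])
im=cv2.imread('pics/w4.png');cv2.imwrite('pics/k4.png',cv2.resize(im[170:300,240:390],None,fx=4,fy=4,interpolation=cv2.INTER_CUBIC))
```

```text
[ 1.20758603  1.17332365 -0.63690704] [-4.37637241  3.84456412  4.68208796] [ -0.87074893 -27.90403068  14.05116409   4.31146055   0.89314694
   0.65925205] 107.95578085980087 [  9.57549957  17.41317167 -31.20732428  -0.09951372 -41.37879149
 -81.54505427]
```

View pics/k4.png

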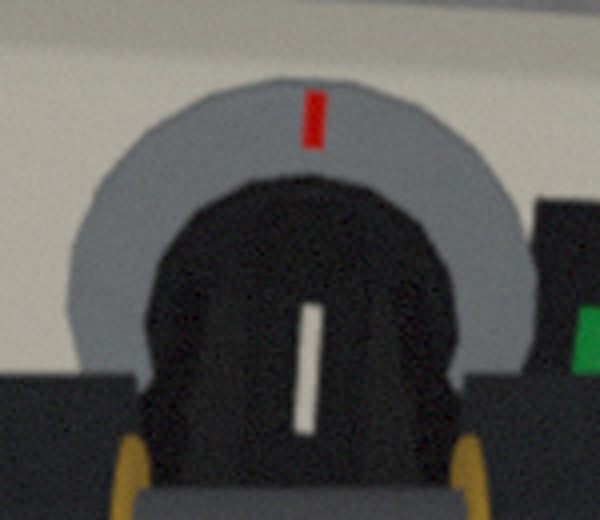

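Emit:
carry_out(
  steps=[
    [[0,0,0,0,0,0],[0,0,0,0,0,0],[0,0,0,0,0,0],[0,0,0,0,0,0],[0,0,0,0,0,0],[0,0,0,0,0,0],[0,0,0,0,0,0],[0,0,3,0,0,0],[0,0,7,0,0,0],[0,0,12,0,0,0],[0,0,15,0,0,0],[0,0,15,0,0,0],[0,0,15,0,0,0]],
  ],
  fingers=0,
)

```text
time_s: 9.0
tcp_pos: [0.4675, -0.0831, 0.2397]
ee_rot: [[-0.311, -0.002, -0.95], [0.95, 0.0, -0.311], [0.001, -1.0, 0.001]]
wrist_force: [-0.6, 0.5, -0.5]
gripper_width: 0.999
```

Run:
```python
from h import *
c=cap('wrist','w5');s=sense(); print(s['tcp_pos'],s['joints'])
im=cv2.imread('pics/w5.png');cv2.imwrite('pics/k5.png',cv2.resize(im[120:250,240:390],None,fx=4,fy=4,interpolation=cv2.INTER_CUBIC))
c=cap('side','s5');im=cv2.imread('pics/s5.png');cv2.imwrite('pics/st5.png',cv2.resize(im[235:315,235:335],None,fx=7,fy=7,interpolation=cv2.INTER_CUBIC))
```

```text
[ 0.46732977 -0.08319407  0.2392815 ] [ 9.56000973e+00  7.20399411e+00 -1.94496775e+01 -3.21623436e-02
 -6.34940612e+01 -8.14091969e+01]
```

View pics/k5.png

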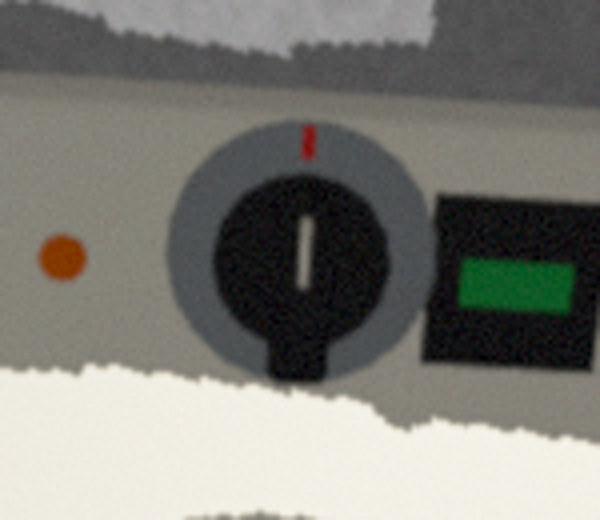

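View pics/st5.png

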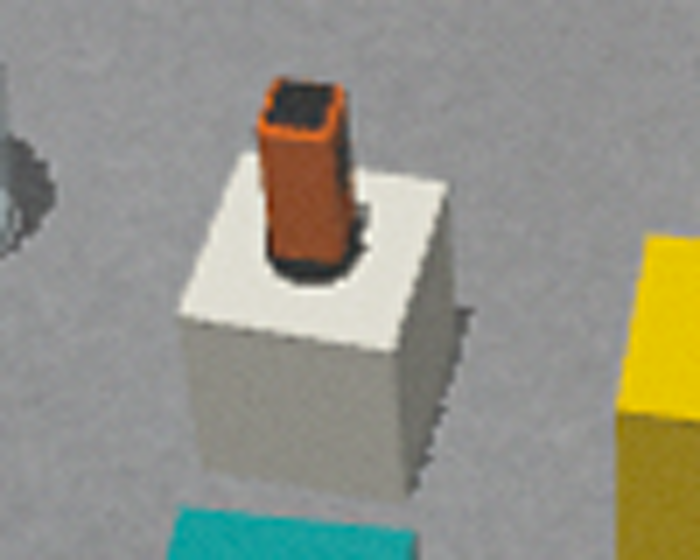

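Emit:
carry_out(
  steps=[
    [[0.6,4.5,3,0,0,0],[1.2,10,6,0,0,0],[2.4,16,6,0,0,0],[3.6,22,6,0,0,0],[4.4,27,6,0,0,0],[4.8,30.5,6,0,0,0],[4.8,31.5,6,0,0,0],[4.8,31.5,6,0,0,0],[4.8,31.5,6,0,0,0],[4.8,31.5,6,0,0,0],[4.8,31.5,6,0,0,0]],
  ],
)

```text
time_s: 10.48
tcp_pos: [0.5162, 0.231, 0.3009]
ee_rot: [[-0.311, 0.0, -0.951], [0.951, 0.0, -0.311], [0.0, -1.0, -0.0]]
wrist_force: [-0.4, -0.0, -0.7]
gripper_width: 0.996
```

Run:
```python
from h import *
c=cap('wrist','w6');s=sense(); print(s['tcp_pos'],s['joints'])
```

```text
[0.51625272 0.23122122 0.30085313] [ 4.05351250e+01  1.40105911e+01 -1.86373805e+00 -2.03432772e-03
 -7.40954430e+01 -1.12431804e+02]
```

View pics/w6.png

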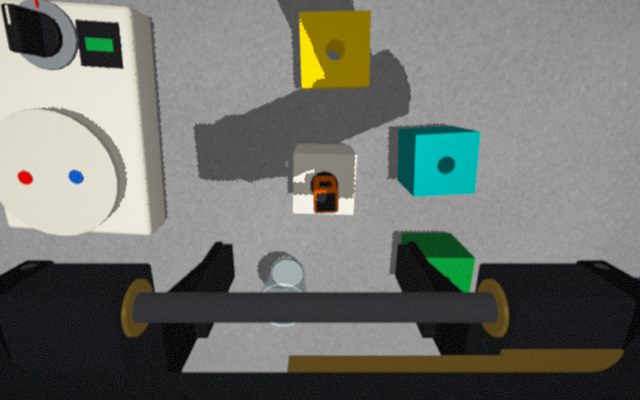

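Run:
```python
from h import *
im=cv2.imread('pics/w6.png');cv2.imwrite('pics/p6.png',cv2.resize(im[135:225,280:370],None,fx=6.5,fy=6.5,interpolation=cv2.INTER_CUBIC))
```

```text
(no output)
```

View pics/p6.png

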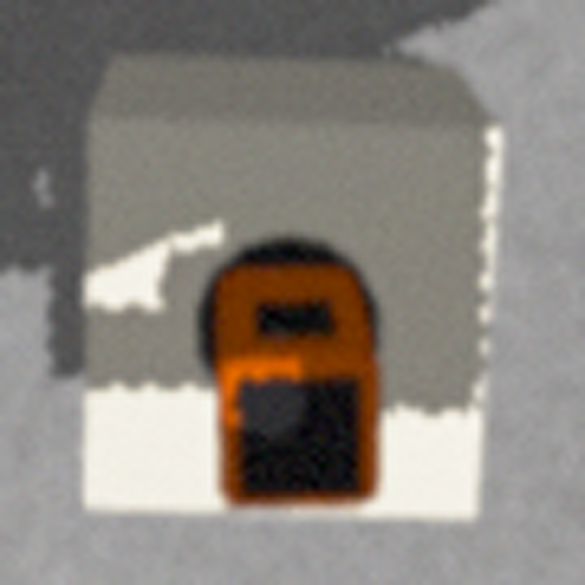

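Run:
```python
from h import *
c=cap('wrist')
q=lambda x,y,z: plane(c,280+x/6.5,135+y/6.5,z)
print('top',q(300,431,.146),np.linalg.norm(q(222,430,.146)-q(378,430,.146)))
print('stand', q(288,316,.08),np.linalg.norm(q(85,300,.08)-q(490,300,.08)))
print('flange',np.mean([q(200,330,.086),q(380,330,.086)],0))
for a,b in [((230,503),(375,497)),((85,508),(480,518)),((240,497),(358,493))]:
  d=(q(*b,.1)-q(*a,.1)); print(np.degrees(np.arctan2(d[1],d[0])))
s=sense();print(np.degrees(np.arctan2(s['ee_rot'][1,0],s['ee_rot'][0,0])))
t=cap('top')
im=t['image'][:,:,::-1]; hsv=cv2.cvtColor(im,cv2.COLOR_BGR2HSV); cv2.imwrite('pics/t6.png',cv2.resize(im[180:235,215:270],None,fx=10,fy=10,interpolation=cv2.INTER_CUBIC))
d=cap('side'); cv2.imwrite('pics/s6.png',cv2.resize(d['image'][235:315,235:335,::-1],None,fx=7,fy=7,interpolation=cv2.INTER_CUBIC))
dq=lambda x,y,z: plane(d,235+x/7,235+y/7,z)
print('side top',dq(304,106,.146))
print('stand side',np.mean([dq(*p,.08) for p in [(238,155),(447,185),(395,350),(180,315)]],0))
```

```text
top [0.52454261 0.24432824 0.146     ] 0.022714497650672946
stand [0.52414686 0.24432031 0.08      ] 0.07047485720199181
flange [0.52498907 0.244788   0.086     ]
110.59117614084727
106.54480279861649
110.13643865441037
108.11606014410121
side top [0.51953077 0.24494624 0.146     ]
stand side [0.52016907 0.2459425  0.08      ]
```

Emit:
carry_out(
  steps=[
    [[0.4,0.7,-2,0,0,0],[0.7,1.3,-4,0,0,0],[0.7,1.3,-8,0,0,0],[0.7,1.3,-12,0,0,0],[0.7,1.3,-15,0,0,0],[0.7,1.3,-17.5,0,0,0],[0.7,1.3,-19,0,0,0],[0.7,1.3,-19,0,0,0],[0.7,1.3,-19,0,0,0],[0.7,1.3,-19,0,0,0]],
  ],
)

```text
time_s: 11.92
tcp_pos: [0.5238, 0.2453, 0.1117]
ee_rot: [[-0.312, 0.002, -0.95], [0.95, 0.001, -0.312], [0.001, -1.0, -0.002]]
wrist_force: [0.5, 0.9, -0.7]
gripper_width: 0.997
```

Run:
```python
from h import *
c=cap('wrist','w7');s=sense(); print(s['tcp_pos'],s['wrist_force'],s['moment'])
```

```text
[0.52365823 0.24516505 0.11160335] [ 0.40580076  0.51063649 -0.44003269] [-0.01062571 -0.05710663  0.0494002 ]
```

View pics/w7.png

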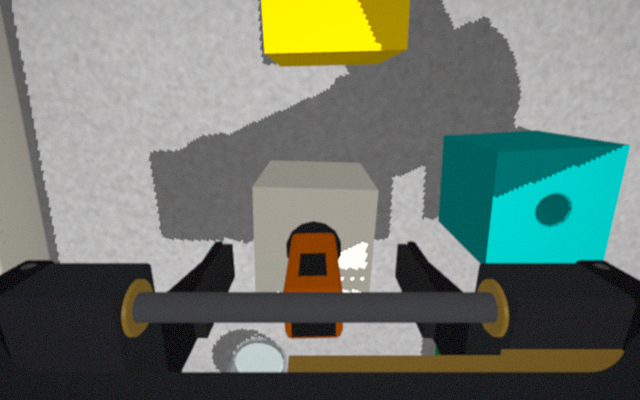

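Emit:
carry_out(
  steps=[
    [[0,0,0,0,0,0],[0,0,0,0,0,0],[0,0,0,0,0,0],[0,0,0,0,0,0],[0,0,0,0,0,0],[0,0,0,0,0,0],[0,0,0,0,0,0],[0,0,0,0,0,0]],
  ],
  fingers=255,
)

```text
time_s: 12.98
tcp_pos: [0.5232, 0.2448, 0.1105]
ee_rot: [[-0.312, -0.0, -0.95], [0.95, -0.0, -0.312], [-0.0, -1.0, 0.0]]
wrist_force: [0.5, 0.4, 0.4]
gripper_width: 0.271
```

Run:
```python
from h import *
c=cap('wrist','w8');s=sense(); print(s['tcp_pos'],s['wrist_force'],s['moment'],s['gripper_width']*87)
```

```text
[0.52316283 0.24476557 0.11051581] [ 0.95915465 -0.44731073 -0.22341502] [-0.05620367 -0.00745708 -0.02881139] 24.129634947583856
```

View pics/w8.png

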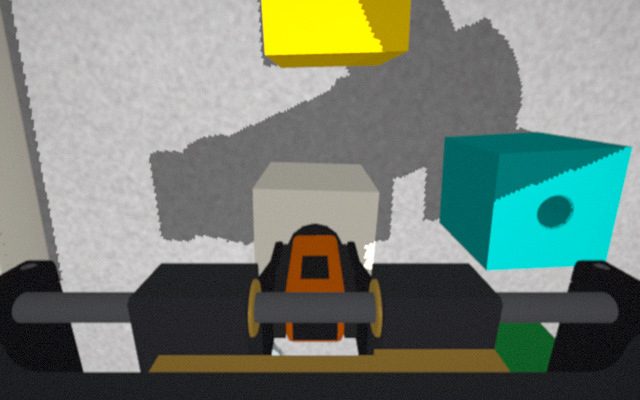

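Emit:
carry_out(
  steps=[
    [[0,0,1,0,0,0],[0,0,3,0,0,0],[0,0,5,0,0,0],[0,0,7.5,0,0,0],[0,0,10,0,0,0],[0,0,12,0,0,0],[0,0,12,0,0,0],[0,0,12,0,0,0],[0,0,12,0,0,0]],
  ],
)

```text
time_s: 14.15
tcp_pos: [0.5227, 0.2445, 0.2293]
ee_rot: [[-0.311, -0.002, -0.95], [0.95, -0.001, -0.311], [-0.001, -1.0, 0.002]]
wrist_force: [0.5, -0.5, -1.0]
gripper_width: 0.275
```

Run:
```python
from h import *
c=cap('side','s9');s=sense(); print(s['tcp_pos'],s['wrist_force'],s['moment'],s['gripper_width']*87)
cv2.imwrite('pics/s9c.png',cv2.resize(c['image'][170:320,200:360,::-1],None,fx=4,fy=4,interpolation=cv2.INTER_CUBIC))
```

```text
[0.52280935 0.24452814 0.22944804] [-0.89920236  0.47634126 -0.95611331] [0.05461912 0.01898801 0.04297883] 23.912062850756886
```

View pics/s9c.png

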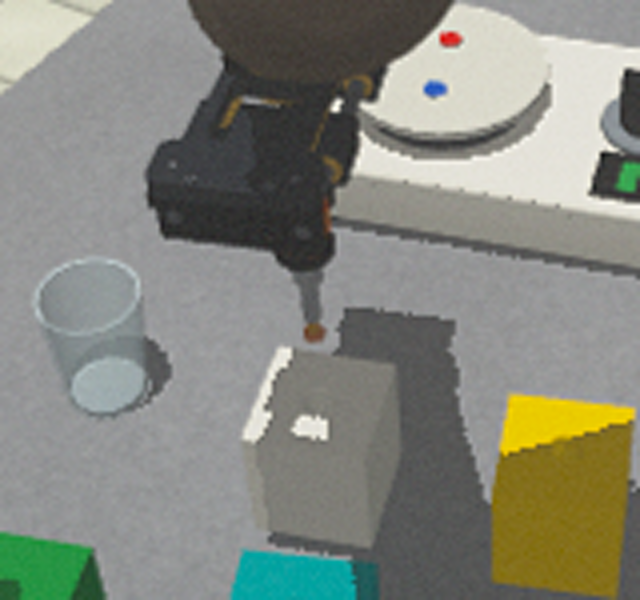

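Run:
```python
from h import *
c=cap('side'); s=sense(); p=s['tcp_pos']; zt=p[2]-.095
print(plane(c,200+314/4,170+335/4,zt), p, proj(c,[p[0],p[1],zt]))
print('side dots'); im=c['image'][:,:,::-1]; hsv=cv2.cvtColor(im,cv2.COLOR_BGR2HSV)
for n,lo,hi in [('red',(0,120,90),(8,255,255)),('blue',(100,120,90),(125,255,255))]:
    m=cv2.inRange(hsv,lo,hi); m[:150]=0;m[210:]=0; k,l,st,ce=cv2.connectedComponentsWithStats(m)
    for i in range(1,k):
        if st[i,4]>5: print(n,st[i],plane(c,*ce[i],.087))
```

```text
[0.52014476 0.24518441 0.13458695] [0.52288424 0.24459159 0.22958695] [277.57661673 253.12249865]
side dots
red [310 178   5   3  14] [ 0.61673021 -0.07267878  0.087     ]
blue [306 191   5   3  13] [ 0.59817191 -0.01806402  0.087     ]
```

Emit:
carry_out(
  steps=[
    [[1,-3,0,0,0,0],[2.5,-8,0,0,0,0],[4,-13,0,0,0,0],[5.5,-18,0,0,0,0],[7,-23,0,0,0,0],[8.5,-28,0,0,0,0],[9.2,-30.5,0,0,0,0],[9.6,-31.8,-1,0,0,0],[9.6,-31.8,-2,0,0,0],[9.6,-31.8,-3,0,0,0],[9.6,-31.8,-3,0,0,0],[9.6,-31.8,-3,0,0,0],[9.6,-31.8,-3,0,0,0]],
  ],
)

```text
time_s: 15.88
tcp_pos: [0.6195, -0.0728, 0.2012]
ee_rot: [[-0.312, 0.001, -0.95], [0.95, 0.0, -0.312], [-0.0, -1.0, -0.001]]
wrist_force: [1.1, -0.0, -1.8]
gripper_width: 0.275
```

Run:
```python
from h import *
c=cap('side','s10');s=sense(); print(s['tcp_pos'],s['wrist_force'],s['moment'],s['gripper_width']*87,s['ee_rot'].round(4))
cv2.imwrite('pics/s10c.png',cv2.resize(c['image'][130:230,260:360,::-1],None,fx=6,fy=6,interpolation=cv2.INTER_CUBIC))
cap('wrist','w10')
```

```text
[ 0.61944134 -0.07284786  0.20112103] [ 0.44816792  0.7160502  -1.1563555 ] [0.04945385 0.02766226 0.04513457] 23.869855231548097 [[-3.121e-01  1.100e-03 -9.501e-01]
 [ 9.501e-01  1.000e-04 -3.121e-01]
 [-3.000e-04 -1.000e+00 -1.000e-03]]
```

View pics/s10c.png

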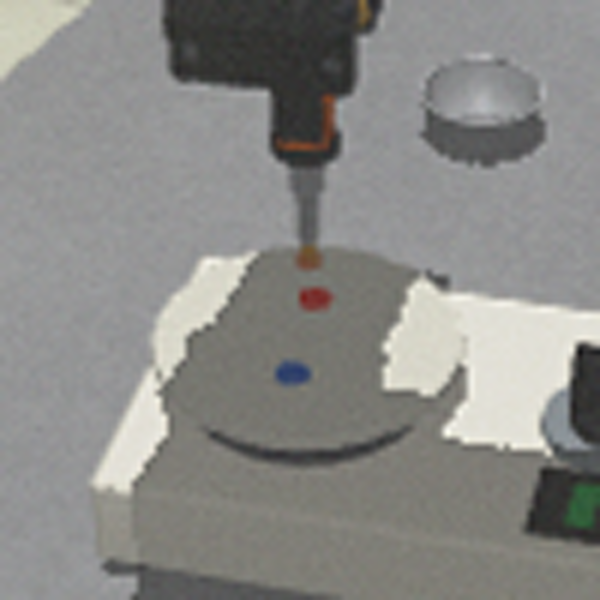

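View pics/w10.png

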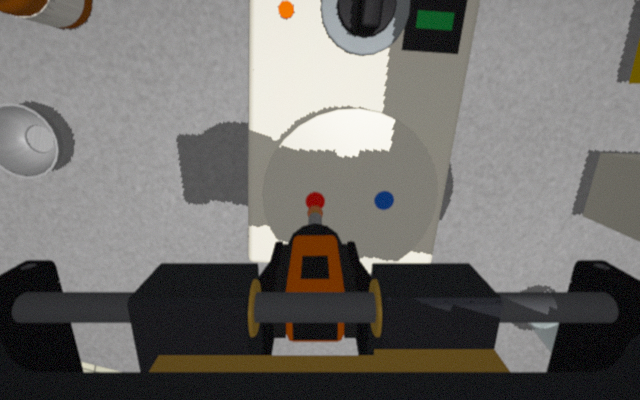

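Run:
```python
from h import *
w=cap('wrist');c=cap('side');s=sense();p=s['tcp_pos'];print(p)
im=w['image'][:,:,::-1]
cv2.imwrite('pics/w11c.png',cv2.resize(im[180:240,280:350],None,fx=9,fy=9,interpolation=cv2.INTER_CUBIC))
for n,cc,sl in [('w',w,(slice(150,215),slice(280,350))),('s',c,(slice(150,215),slice(290,340)))]:
    hsv=cv2.cvtColor(np.ascontiguousarray(cc['image'][:,:,::-1]),cv2.COLOR_BGR2HSV)
    for nm,lo,hi in [('red',(0,150,70),(4,255,255)),('red2',(176,150,70),(180,255,255)),('cop',(6,100,60),(16,230,255))]:
        m0=cv2.inRange(hsv,lo,hi); m=np.zeros_like(m0); m[sl]=m0[sl]
        k,l,st,ce=cv2.connectedComponentsWithStats(m)
        for i in range(1,k):
            if st[i,4]>5: print(n,nm,st[i],ce[i],plane(cc,*ce[i],.087 if 'red' in nm else p[2]-.095))
print('w tip exp',proj(w,[p[0],p[1],p[2]-.095]),'dot exp',proj(w,[.6187,-.0739,.087]))
```

```text
[ 0.61928531 -0.07312633  0.20084369]
w red [306 193  19  15 196] [314.87244898 199.75      ] [ 0.61770066 -0.07447839  0.087     ]
w cop [308 205  15  10  89] [314.79775281 209.5505618 ] [ 0.61967517 -0.07391235  0.10584369]
s red [310 178   3   3   6] [311.16666667 179.16666667] [ 0.61823322 -0.07138334  0.087     ]
s cop [306 150  10   5  17] [311.76470588 152.82352941] [ 0.66732282 -0.16326532  0.10584369]
s cop [310 172   3   3   7] [310.85714286 173.        ] [ 0.62047751 -0.07435653  0.10584369]
w tip exp [315.93110568 209.39541801] dot exp [315.16282717 201.06838918]
```

View pics/w11c.png

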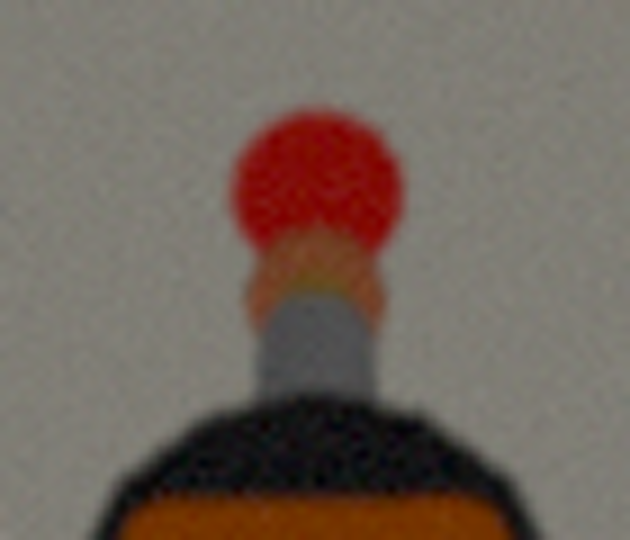

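Emit:
carry_out(
  steps=[
    [[0,0,-0.6,0,0,0],[0,0,-1.2,0,0,0],[0,0,-1.6,0,0,0],[0,0,-1.6,0,0,0],[0,0,-1.6,0,0,0],[0,0,-1.6,0,0,0]],
  ],
)

```text
time_s: 16.82
tcp_pos: [0.6193, -0.0732, 0.1848]
ee_rot: [[-0.312, 0.001, -0.95], [0.95, 0.0, -0.312], [-0.0, -1.0, -0.0]]
wrist_force: [0.1, 0.2, -0.9]
gripper_width: 0.274
```

Run:
```python
from h import *
w=cap('wrist');c=cap('side');s=sense();p=s['tcp_pos'];print(p,s['wrist_force'])
a=cv2.resize(w['image'][175:225,290:340,::-1],None,fx=8,fy=8,interpolation=cv2.INTER_CUBIC)
b=cv2.resize(c['image'][155:195,290:330,::-1],None,fx=10,fy=10,interpolation=cv2.INTER_CUBIC)
cv2.imwrite('pics/m12.png',np.hstack([a,b]))
print('w tip exp',proj(w,[p[0],p[1],p[2]-.0945]),'dot exp',proj(w,[.6187,-.0739,.087]))
print('s tip exp',proj(c,[p[0],p[1],p[2]-.0945]),'dot exp',proj(c,[.6187,-.0739,.087]))
```

```text
[ 0.61928291 -0.07320934  0.18476406] [-0.16937868 -0.13972535 -0.99293989]
w tip exp [316.07888431 209.79854438] dot exp [315.44666613 207.49453205]
s tip exp [311.13655135 177.78908284] dot exp [311.45893578 178.63947155]
```

View pics/m12.png

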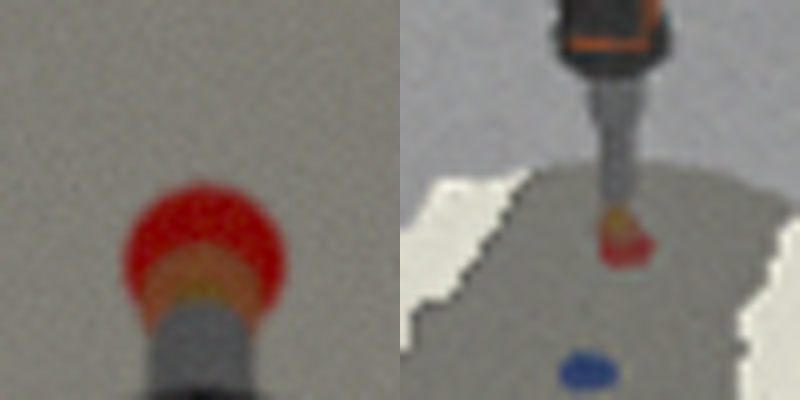

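Run:
```python
from h import *
w=cap('wrist');c=cap('side')
t=plane(w,315.1,212.4,.0903); d=plane(w,315.56,207.6,.087); print('wrist tip',t,'dot',d,'tip-dot mm',(t-d)*1e3)
# side: crop x offset 400; tip left 601-634 bottom~235 ; dot x 598..655 y 210..268
for ty in (222,226):
  t=plane(c,290+(617-400)/10,155+ty/10,.0903); 
  d=plane(c,290+(627-400)/10,155+240/10,.087); print('side',t,d,(t-d)*1e3)
```

```text
wrist tip [ 0.62142398 -0.07326316  0.0903    ] dot [ 0.61867407 -0.07378499  0.087     ] tip-dot mm [2.74991834 0.52183375 3.3       ]
side [ 0.61919599 -0.07630219  0.0903    ] [ 0.61479337 -0.07407967  0.087     ] [ 4.40262168 -2.22251853  3.3       ]
side [ 0.61828676 -0.07467773  0.0903    ] [ 0.61479337 -0.07407967  0.087     ] [ 3.49338255 -0.59805877  3.3       ]
```

Emit:
carry_out(
  steps=[
    [[-0.15,0,0,0,0,0],[-0.28,0,0,0,0,0],[-0.28,0,0,0,0,0],[-0.28,0,0,0,0,0],[-0.28,0,-0.2,0,0,0],[-0.28,0,-0.2,0,0,0],[-0.28,0,-0.2,0,0,0]],
  ],
)

```text
time_s: 17.9
tcp_pos: [0.6164, -0.0732, 0.1825]
ee_rot: [[-0.312, -0.0, -0.95], [0.95, -0.0, -0.312], [-0.0, -1.0, 0.0]]
wrist_force: [0.4, -0.2, -1.5]
gripper_width: 0.275
```

```bash
cat > m.py <<'E'
from h import *
import sys
w=cap('wrist');c=cap('side');s=sense();p=s['tcp_pos'];print(p,s['wrist_force'],s['moment'],s['gripper_width']*87)
a=cv2.resize(w['image'][190:230,295:335,::-1],None,fx=10,fy=10,interpolation=cv2.INTER_CUBIC)
b=cv2.resize(c['image'][155:195,290:330,::-1],None,fx=10,fy=10,interpolation=cv2.INTER_CUBIC)
cv2.imwrite('pics/%s.png'%sys.argv[1],np.hstack([a,b]))
E
python3 m.py m13
```

```text
[ 0.61644504 -0.07319062  0.18257826] [ 0.48682497  0.06500946 -1.75383448] [ 0.00718796  0.0002006  -0.0602002 ] 23.870547097882863
```

View pics/m13.png

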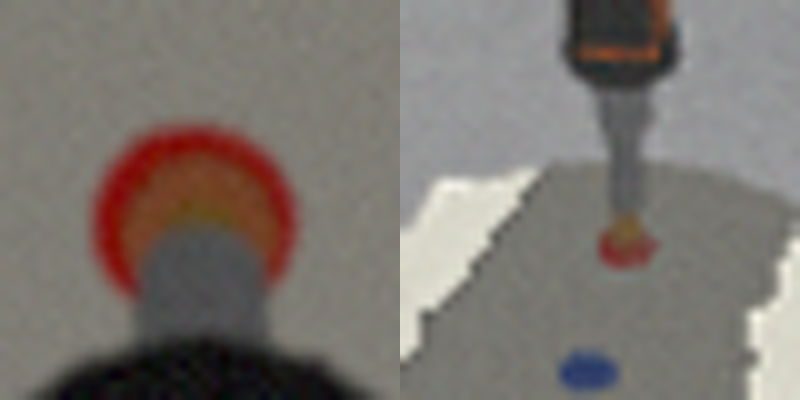

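Emit:
carry_out(
  steps=[
    [[0,-0.04,-0.1,0,0,0],[0,-0.04,-0.2,0,0,0],[0,-0.04,-0.3,0,0,0],[0,-0.04,-0.4,0,0,0],[0,-0.04,-0.4,0,0,0],[0,-0.04,-0.4,0,0,0],[0,-0.04,-0.4,0,0,0]],
  ],
)

```text
time_s: 18.88
tcp_pos: [0.6164, -0.0736, 0.1786]
ee_rot: [[-0.312, 0.0, -0.95], [0.95, -0.0, -0.312], [-0.0, -1.0, -0.0]]
wrist_force: [0.5, -0.0, 0.9]
gripper_width: 0.274
```

```bash
python3 m.py m14
python3 - <<'E'
from h import *
f=[]
for i in range(10):
    cap('top'); s=sense(); f.append(s['wrist_force'][2])
print(np.mean(f),np.std(f),s['tcp_pos'],s['time_s'])
E
```

```text
[ 0.61641913 -0.07359198  0.17859923] [-0.60386873 -0.66351678  0.09043563] [-0.02496844  0.16231602 -0.01922527] 23.820379908008565
0.06947628555914713 0.6338800721155063 [ 0.61641336 -0.07361923  0.17855605] 19.475
```

View pics/m14.png

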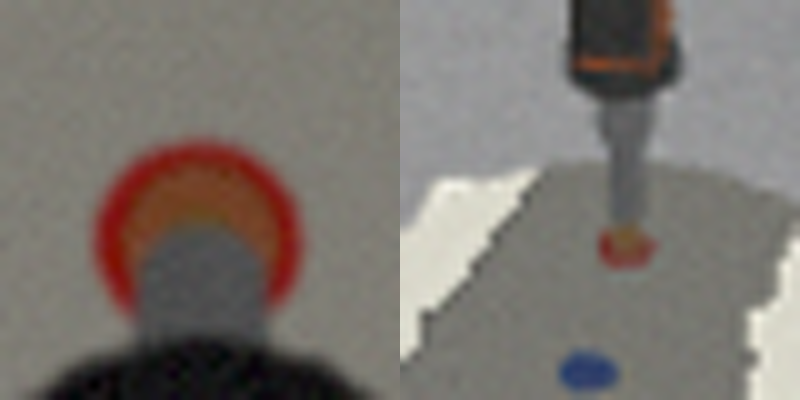

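Emit:
carry_out(
  steps=[
    [[0,0,-0.1,0,0,0],[0,0,-0.2,0,0,0],[0,0,-0.3,0,0,0],[0,0,-0.4,0,0,0],[0,0,-0.4,0,0,0],[0,0,-0.4,0,0,0],[0,0,-0.4,0,0,0],[0,0,-0.4,0,0,0]],
  ],
)

```text
time_s: 20.48
tcp_pos: [0.6164, -0.0736, 0.1746]
ee_rot: [[-0.312, 0.0, -0.95], [0.95, 0.0, -0.312], [-0.0, -1.0, -0.0]]
wrist_force: [0.0, -0.2, 1.2]
gripper_width: 0.275
```

```bash
python3 m.py m15
python3 - <<'E'
from h import *
f=[]
for i in range(20):
    cap('top'); s=sense(); f.append(s['wrist_force'][2])
cap('top','t15'); cap('wrist','w15')
print(np.mean(f),np.std(f),s['tcp_pos'],s['ee_rot'].round(4),s['time_s'])
E
```

```text
[ 0.61642604 -0.07363921  0.17456629] [-0.64631362 -0.23507577  2.08569231] [ 0.00864846  0.28670146 -0.03355269] 23.832726339943054
1.3387889260219674 0.45234948602658664 [ 0.61639598 -0.073629    0.17455817] [[-0.3115  0.     -0.9502]
 [ 0.9502 -0.     -0.3115]
 [-0.     -1.     -0.    ]] 21.575
```

View pics/m15.png

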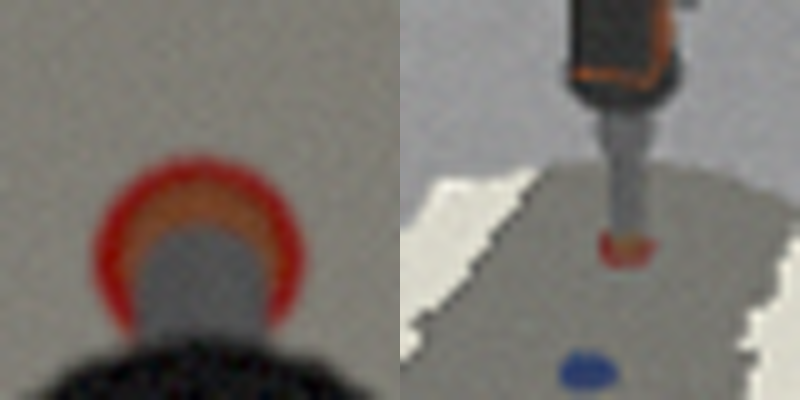

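View pics/w15.png

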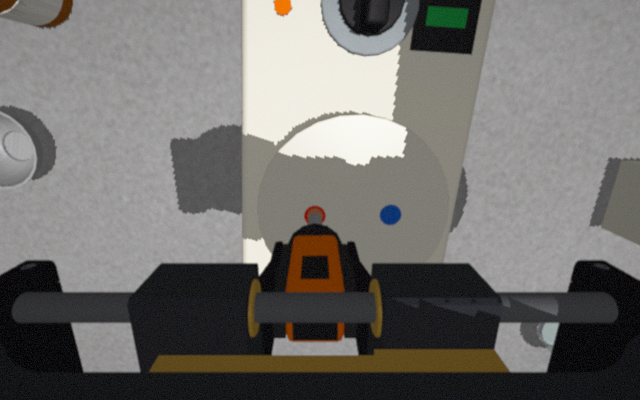

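```bash
python3 -c "
from h import *
print(ticket.finish_job())"
```

```text
the job is handed in; nothing more can be done
None
```

I turned the heat knob to off, then lifted the probe out of the white stand. It is now held upright on the red dot with a light push. The job was handed in at about 22 s, and no verdict is reported.

- **Knob:** I turned it anticlockwise until it met the stop, where the resisting moment rose to about 0.64 N m. After release, the camera showed the white line pointing at the red tick.
- **Push:** The contact force is about 2.5 N, taken as a mean of 1.3 N against a free reading of about −1.2 N. The last 4 mm of travel added about 1.27 N, close to the 1.2 N the spring should give. By force and by height, the tip is about 6 mm in, which is half way. Single force readings were noisy, about ±0.5 N.
- **Centring:** In the wrist picture the tip sits within about 0.5 mm of the dot's centre. My first aim was about 3 mm off in x. Both the wrist and side cameras showed this, so I corrected it before contact.
- **Camera disagreement:** Positions from the side camera differed from the wrist and top cameras by 2–3 mm, and by up to 5 mm for the probe in its stand. I centred by comparing tip and dot within the same picture instead.
- **Bystanders:** I did not touch the beaker, bottle or dish. I made no separate position check of them at the end.

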